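# Refit the grip on the stone-grinding levigator

### The job

Put the handle of the levigator (the heavy iron grinding disc lying on the litho stone) back together: slide the long wooden grip down over the disc's upright steel spindle until it stands on the disc, then set the closed steel end cap over the spindle so that it sits flat on top of the grip. The short wooden grip and the open steel collar lying about are spares for other tools.

Things in the scene. Friction and masses are not known exactly. Their poses are not given: they have to be found in the camera images.
- spindle_foot (a point): Foot of the spindle, on its axis at the disc's flat top, 72 mm above the table; z up. The spindle is a fixed upright steel rod, 13 mm thick, 115 mm tall from here, its last 18 mm tapering to a 5 mm tip. It stands 55 mm off the middle (towards +x of this frame) of a dark iron disc, 170 mm across, 22 thick, on a tan stone of 260 x 200 x 50 mm. Disc and stone are fixed.
- grip_center (a point): Centre (half-way up, on the axis) of the long wooden grip: a loose light-wood tube, 46 mm outer diameter, 90 mm tall, 26 mm bore right through, upright on the table, about 0.1 kg. Either end may go down. z is its axis. A like tube only 45 mm tall is a bystander.
- cap_center (a point): Centre (half-way up, on the axis) of the steel end cap: loose, 46 mm outer diameter, 48 mm tall (sides straight for 42 mm, bevelled above), top closed, 26 mm blind bore 34 mm deep from below; it stands mouth down on the table, about 0.3 kg. z is its axis, up through the closed top. A 34 mm tall steel collar, open right through, is a bystander.

How it is judged:
By the outcome, as a careful person would: the job done as asked, in the order asked, and still so for the second after the job is handed in, with the robot touching nothing.
It also fails if it takes over 64 s, if anything falls off the work surface, if the arm or the gripper's body presses on something with over 40 N, if the wrist force passes 120 N, or if a joint passes its speed limit or range.

### The arm

A 6-joint arm with a two-finger parallel gripper is mounted at the origin on the work surface. World frame = base frame: x ahead of the robot, y to its left, z up, the work surface at z = 0. Lengths are in mm, angles in degrees, forces in N, time in s.
With the tool pointing down it reaches from about 325 to 875 mm from the base axis. Payload 4.4 kg.
Tool frame: the origin (TCP) lies at the very end of the fingers, on their centre line; the grasp point (between the pads) lies 19 mm behind it; z points along the fingers, y is the line along which they close (so a half turn about z gives the same grasp; the last joint's range is limited). The gripper opens to 85 mm and grips with 20 to 120 N. Pads are 22 mm wide; open, the fingers measure 114 mm over their backs; the gripper's body (76 mm by 85 mm) begins 54 mm behind the grasp point. The pads swing forward as they close: fully open they stand 13 mm farther back than shut.
Start: joints at [-84.139, 11.837, 88.321, -0, 79.842, -8.623], TCP at [143.804, -556.73, 231.282] pointing down, gripper open.
Joint ranges: [-156.59, 156.59], [-49.26, 127.26], [12.9, 141.05], [-63.56, 243.56], [4.71, 150.69], [-161.64, 161.64]. Speed limits (degrees/s): [159.86, 159.86, 180, 180, 180, 180].

### API

Orientations are given as [roll, pitch, yaw] about the fixed x, y, z axes, in that order (R = Rz(yaw) Ry(pitch) Rx(roll)).
In Python, from rig import r gives the robot as it stands. The module is installed in compiled form; this text tells all that it offers. Calls block until the motion is done:
- r.move_pose(position, orientation): joint-space move of the TCP to a pose.
- r.move_straight(position, attitude=None, feed=150): straight line of the TCP; attitude=None keeps the orientation; feed is the mean speed in mm/s.
- r.set_joints(angles): joint-space move.
- r.grip(opening, f_grip=None): finger opening in mm; f_grip is the grip in N (None keeps the last); returns when the fingers have stopped.
- r.sleep(seconds).
- r.ik(position, orientation): joint angles nearest the present ones, or None.
- r.observe(): the state.
- r.grab_frame(name): name is "scene" or "top" or "wrist"; returns (picture, depth): 420x560x3 uint8, red, green, blue; 420x560 float32, mm along the optical axis (not along the pixel's ray), 0 where there is no reading.
- r.get_calibration(name): a dict with "vertical_fov" (degrees; the focal length in pixels is half the picture's height over the tangent of half this angle, whatever the lens; pixels are square), "cx", "cy" (the principal point, pixels), "extrinsics" (4x4, takes a point from world to camera coordinates); the wrist camera has in their place "hand_eye" (4x4, takes a point from camera to tool coordinates, whose origin is the TCP and whose axes are the flange's). Camera axes: x right, y down, z forward; pixel columns grow to the right and rows downward; lengths in mm; the calibration is good to about 2 mm. A picture is of the moment at which its call begins: read the wrist's pose just before it. get_calibration takes no time and is no camera call.
A pose or a line that the arm cannot do raises r.PlanningError and nothing moves.
- r.sign_off(): hands the job in; it is judged then, once.
The state is a dict: "time_s": time; "q": joint angles; "joint_velocities": joint speeds; "joint_efforts": joint torques, N m; "ee_pos": TCP position; "tcp_rot": TCP orientation; "force": force on the tool from outside, world axes, zero at the start; "wrist_torque": the same for the moment, N m; "width": finger opening in mm; "grasp_force": force on a finger pad.
Only numpy, scipy, OpenCV 4.12 (cv2) and the standard library are available. Lean on these libraries where they do the work, as an engineer would, in place of code of your own. Each camera call takes 0.05 s, during which the arm holds its last target. There are 200 camera calls.

## Working session

There is one attempt and no reset: what is moved stays moved. The work goes in short steps, each a Python script; the robot and the scene stay as the last script left them, time stands still between calls to the robot, and variables do not carry over. Pictures are saved under pics/ and viewed, at most 10 in all, crops included, and the job is handed in when it is done.

```bash
mkdir -p pics; python3 - <<'E'
from rig import r
import cv2,numpy as np
o=r.observe();print(o['time_s'],o['ee_pos'],o['tcp_rot'],o['width'])
ims=[]
for n in ['scene','top','wrist']:
    p,d=r.grab_frame(n);np.savez(f'{n}0.npz',p=p,d=d);c=r.get_calibration(n);print(n,c,(d>0).mean())
    ims.append(p[...,::-1])
cv2.imwrite('pics/a.png',ims[0]);cv2.imwrite('pics/b.png',ims[1])
E
```

```text
0.0 [ 143.70393987 -555.96539171  230.10178109] [-1.79869208e+02 -1.83652234e-02  1.44823191e+01] 85.7460998192015
scene {'vertical_fov': 55.910316949077476, 'cx': 276.21387923191276, 'cy': 213.8328161103951, 'extrinsics': array([[-2.97474161e-01,  9.54406454e-01, -2.48484368e-02,
         7.18621494e+01],
       [ 5.94720557e-01,  1.64879623e-01, -7.86843167e-01,
        -2.54075383e+02],
       [-7.46871196e-01, -2.48843387e-01, -6.16652565e-01,
         1.41584559e+03],
       [ 0.00000000e+00,  0.00000000e+00,  0.00000000e+00,
         1.00000000e+00]])} 0.995484693877551
top {'vertical_fov': 57.53522892000047, 'cx': 273.0393014594411, 'cy': 211.50027258156132, 'extrinsics': array([[ 2.75746885e-02, -9.99366692e-01, -2.24911580e-02,
         7.64110138e+01],
       [-9.93838243e-01, -2.49918798e-02, -1.07985892e-01,
         5.24046284e+02],
       [ 1.07355407e-01,  2.53302502e-02, -9.93897980e-01,
         8.35688338e+02],
       [ 0.00000000e+00,  0.00000000e+00,  0.00000000e+00,
         1.00000000e+00]])} 0.9961989795918368
wrist {'vertical_fov': 60.25785382407379, 'cx': 281.1896485805997, 'cy': 210.63379386900746, 'hand_eye': array([[-6.07959056e-04, -9.61022785e-01, -2.76468511e-01,
         7.25586803e+01],
       [ 9.99999794e-01, -6.41280785e-04,  3.01174088e-05,
         6.28791587e-01],
       [-2.06237460e-04, -2.76468435e-01,  9.61022977e-01,
        -1.42045184e+02],
       [ 0.00000000e+00,  0.00000000e+00,  0.00000000e+00,
         1.00000000e+00]])} 0.996016156462585
```

View pics/a.png

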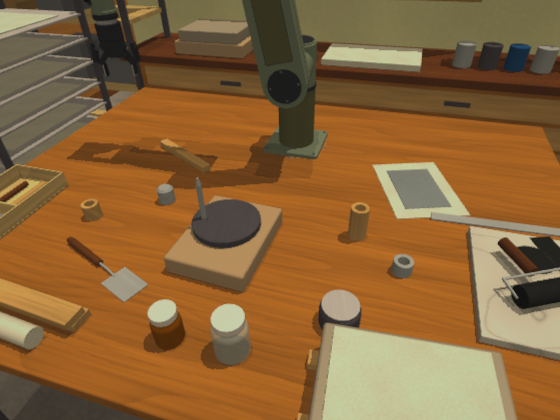

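View pics/b.png

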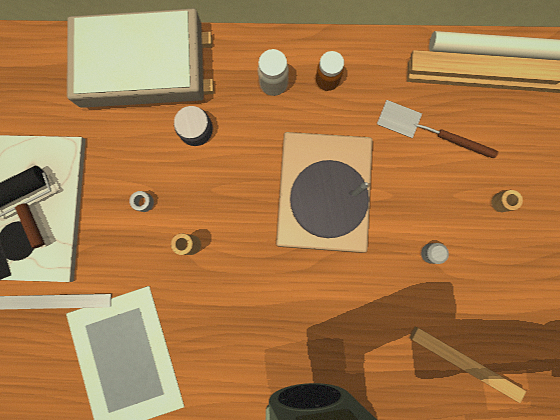

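The scene view shows the long grip at about (358,222), the closed cap at (166,194), the spindle at (200,198) and the collar at (402,266). In the top view they are at (181,243), (436,252), (360,188) and (141,200), with the short grip at (511,200). Next I measure positions in both views using depth.

```bash
cat > h.py <<'E'
import numpy as np,cv2
from rig import r
def cloud(n,p,d,T=None):
    """world points (HxWx3); T = world-to-camera"""
    c=r.get_calibration(n); f=210/np.tan(np.radians(c['vertical_fov']/2))
    T=c['extrinsics'] if T is None else T
    v,u=np.mgrid[:420,:560]
    P=np.stack([(u-c['cx'])/f*d,(v-c['cy'])/f*d,d],-1)
    W=(P-T[:3,3])@T[:3,:3]; W[d<=0]=np.nan
    return W
E
python3 - <<'E'
from h import *
boxes={'scene':{'grip':(335,190,385,250),'cap':(150,178,182,210),'spin':(190,172,210,222),'collar':(385,250,420,282)},
'top':{'grip':(160,222,205,265),'cap':(418,236,455,270),'spin':(335,170,385,205),'collar':(125,185,158,215),'short':(495,185,530,215)}}
for n,b in boxes.items():
    z=np.load(n+'0.npz');W=cloud(n,z['p'],z['d'].astype(float))
    print(n,'table z',np.nanmedian(W[300:400,200:260,2] if n=='top' else W[225:260,290:330,2]), 'disc',np.nanmedian(W[190:220,310:340,2] if n=='top' else W[215:230,220:240,2]))
    for k,(a,c,e,g) in b.items():
        w=W[c:g,a:e].reshape(-1,3); lo=84 if k=='spin' else 8
        w=w[w[:,2]>lo]
        top=np.percentile(w[:,2],97)
        if k=='spin':
            for h in range(90,190,15):
                s=w[abs(w[:,2]-h)<8]; 
                if len(s):print(' spin',h,len(s),s.mean(0).round(1),np.ptp(s[:,:2],axis=0).round(1))
        else:
            s=w[w[:,2]>top-5];m,R=cv2.minEnclosingCircle(s[:,:2].astype(np.float32))
            print(k,len(w),'top',top.round(1),'mean',s.mean(0).round(1),'circ',np.round(m,1),round(R,1))
E
```

```text
scene table z 0.920044621487636 disc 73.16049669330722
grip 649 top 91.5 mean [443.9 278.5  90. ] circ [441.9 279.8] 24.0
cap 286 top 50.9 mean [ 441.1 -269.7   49. ] circ [ 439.  -271.2] 20.8
 spin 90 24 [564.6 -82.9  91.2] [ 8.9 11.4]
 spin 105 29 [564.5 -82.4 104.7] [10.  11.2]
 spin 120 30 [564.2 -82.5 119.6] [ 7.8 12. ]
 spin 135 31 [564.3 -82.7 134.9] [10.8 12.4]
 spin 150 33 [564.5 -82.5 149.7] [12.2 11.7]
 spin 165 34 [564.5 -82.7 165.3] [12.5 12. ]
 spin 180 29 [563.3 -83.6 179.8] [11.1  9.8]
collar 394 top 35.8 mean [540.9 395.2  34. ] circ [539.7 395.6] 23.5
top table z -0.22232266187572325 disc 72.20148183076543
grip 516 top 91.8 mean [442.8 277.6  89.7] circ [442.8 278.3] 22.8
cap 467 top 50.6 mean [ 438.3 -271.2   48.3] circ [ 439.7 -271. ] 21.4
 spin 90 10 [558.2 -81.2  90.4] [9.1 6.2]
 spin 105 15 [557.9 -81.8 104.6] [10.1  7.9]
 spin 120 15 [558.6 -82.  120.4] [10.6  9.8]
 spin 135 13 [557.9 -81.3 134.9] [7.5 8.2]
 spin 150 13 [558.5 -81.1 149.7] [8.2 8.6]
 spin 165 22 [558.9 -82.1 166.4] [12.2 10.7]
 spin 180 28 [560.1 -83.5 179.2] [11.2  9.6]
collar 328 top 36.2 mean [539.4 394.2  33.7] circ [539.  394.8] 23.0
short 493 top 48.3 mean [ 559.4 -433.7   45.9] circ [ 560.1 -433.7] 23.2
```

Both views agree to within about 3 mm. The spindle is near (561,-83), the grip (442.5,278.5) and the cap (439.5,-271). I'll pick up the grip first.

```bash
python3 - <<'E'
from h import *
for y in (0,45,90,-45,-90,135,180):
    print(y,[None if q is None else np.round(q,0)[[0,3,5]] for q in (r.ik([442.5,278.5,250],[180,0,y]),r.ik([561,-83,280],[180,0,y]),r.ik([439.5,-271,250],[180,0,y]))])
x,y=442.5,278.5
yaw=90
r.move_pose([143.8,-556.7,330],[180,0,14.5])
r.move_pose([x,y,200],[180,0,yaw])
r.move_straight([x,y,56])
r.grip(30,40)
r.sleep(.2)
o=r.observe();print(o['time_s'],o['ee_pos'],o['tcp_rot'],o['width'],o['grasp_force'],o['force'])
r.move_straight([x,y,270])
o=r.observe();print(o['time_s'],o['ee_pos'],o['tcp_rot'],o['width'],o['grasp_force'],o['force'])
ims=[]
for n in ('top','wrist','scene'):
    p,d=r.grab_frame(n);np.savez(n+'1.npz',p=p,d=d,pos=o['ee_pos'],rot=o['tcp_rot']);ims.append(p[...,::-1])
cv2.imwrite('pics/c.png',cv2.resize(np.hstack(ims[1:]),(800,300)))
E
```

```text
0 [array([ 23.,  -0., 113.]), array([-17.,  -0.,  73.]), array([-41.,  -0.,  49.])]
45 [array([23., -0., 68.]), array([-17.,  -0.,  28.]), array([-41.,  -0.,   4.])]
90 [array([23., -0., 23.]), array([-17.,   0., -17.]), array([-41.,   0., -41.])]
-45 [array([ 23.,  -0., 158.]), array([-17.,  -0., 118.]), array([-41.,  -0.,  94.])]
-90 [array([  23.,    0., -157.]), None, array([-41.,  -0., 139.])]
135 [array([ 23.,   0., -22.]), array([-17.,   0., -62.]), array([-41.,   0., -86.])]
180 [array([ 23.,   0., -67.]), array([ -17.,    0., -107.]), array([ -41.,    0., -131.])]
5.525 [442.98264717 278.79581202  56.84545895] [ 1.79940640e+02 -2.93974187e-02  9.00050973e+01] 44.39880417803185 41.206955442612525 [-1.80759964 -0.34459255  5.91677244]
7.1 [441.84710569 278.22732944 268.70861912] [-1.79870163e+02  5.37419069e-02  8.99987023e+01] 44.23265178372831 40.832643433241174 [ 0.22336416  0.29207856 -1.28920048]
```

View pics/c.png

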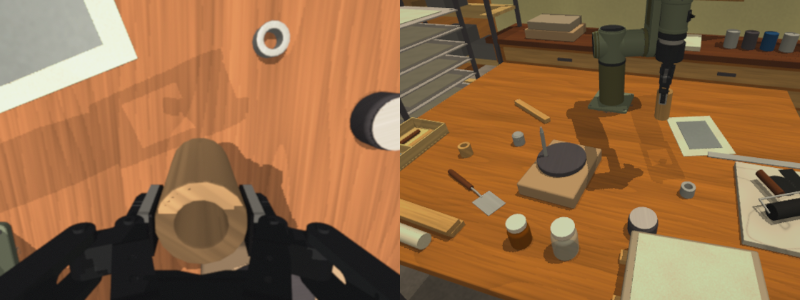

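The wrist view shows the grip held upright between the pads, with its rim at about (205,222) in the shrunken picture. I'll check its offset and tilt in the hand, then look at the spindle with the wrist camera on the way.

```bash
cat >> h.py <<'E'
from scipy.spatial.transform import Rotation as Ro
def wristT(pos,rot):
    M=np.eye(4);M[:3,:3]=Ro.from_euler('xyz',rot,degrees=True).as_matrix();M[:3,3]=pos
    return np.linalg.inv(M@r.get_calibration('wrist')['hand_eye'])
E
python3 - <<'E'
from h import *
z=np.load('wrist1.npz');p=z['p'];d=z['d'].astype(float)
W=cloud('wrist',p,d,wristT(z['pos'],z['rot']))
print('table',np.nanmedian(W[20:60,250:300,2]))
hsv=cv2.cvtColor(p,cv2.COLOR_RGB2HSV)
v,u=np.mgrid[:420,:560]
rel=W-z['pos']
m=(u>215)&(u<350)&(v>180)&(v<370)&(hsv[...,1]>60)&(hsv[...,2]>60)
rr=rel[m];rr=rr[np.isfinite(rr[:,2])]
print(np.histogram(rr[:,2],bins=np.arange(-70,61,10)))
top=rr[(rr[:,2]>24)&(rr[:,2]<42)];print(len(top),np.percentile(top[:,2],[5,50,95]))
c,R=cv2.minEnclosingCircle(top[:,:2].astype(np.float32));print(c,R, np.percentile(top[:,:2],[1,99],axis=0))
# side: radial fit per height (facing surface)
for h in range(-50,30,15):
    s=rr[abs(rr[:,2]-h)<6]
    if len(s)>20:
        A=np.c_[2*s[:,:2],np.ones(len(s))];k=np.linalg.lstsq(A,(s[:,:2]**2).sum(1),rcond=None)[0]
        print(h,len(s),k[:2],np.sqrt(k[2]+k[0]**2+k[1]**2))
E
```

```text
table -0.6221321975802296
(array([   0,  147,  309,  364,  421,  721, 1087, 1486, 1865, 2403, 8449,
          0,    0]), array([-70, -60, -50, -40, -30, -20, -10,   0,  10,  20,  30,  40,  50,
        60]))
9958 [26.156157   32.33658802 33.43606152]
(2.4931178092956543, -0.5306945443153381) 25.29256248474121 [[-19.31377888 -19.18152109]
 [ 23.61631935  23.9147859 ]]
-50 326 [1.78633533 1.14793989] 22.813539849085938
-35 430 [1.89738731 1.2079278 ] 22.775800674197132
-20 640 [1.96863381 6.26524709] 18.541857943839187
-5 1306 [2.11748426 6.78648554] 18.118424108852683
10 2032 [2.12064985 7.00373335] 18.08952181651668
25 3061 [2.1312506  6.88118137] 17.883422520401023
```

```bash
python3 - <<'E'
from h import *
r.move_straight([442,278.5,330],feed=200)
r.move_pose([561,-185,330],[180,0,90]); r.sleep(.3)
o=r.observe();p,d=r.grab_frame('wrist')
print(o['time_s'],o['ee_pos'],o['tcp_rot'])
cv2.imwrite('pics/d.png',p[...,::-1])
W=cloud('wrist',p,d.astype(float),wristT(o['ee_pos'],o['tcp_rot']))
near=np.hypot(W[...,0]-561,W[...,1]+83)<25
for h in range(90,186,15):
    s=W[near&(abs(W[...,2]-h)<8)]
    print(h,len(s),s.mean(0).round(1) if len(s) else '',np.ptp(s[:,:2],axis=0) if len(s) else '')
print('table',np.nanmedian(W[near&(W[...,2]<80)][:,2]))
E
```

```text
9.7417 [ 561.17192908 -184.26838512  330.13445077] [1.79988395e+02 8.07777206e-04 9.00660459e+01]
90 12 [564.1 -89.1  92.9] [10.84089513  3.15351541]
105 12 [563.3 -89.3 105.8] [9.60698196 2.73410884]
120 15 [565.  -89.  121.1] [10.9390108   3.76555366]
135 18 [564.5 -89.1 134.9] [11.40060954  3.6388494 ]
150 23 [564.1 -89.1 150.8] [12.39055454  4.84522681]
165 84 [563.8 -85.7 169.3] [11.82653349 12.41254789]
180 170 [563.9 -84.6 180.4] [10.07348369  9.9939545 ]
table 71.38897422255437
```

View pics/d.png

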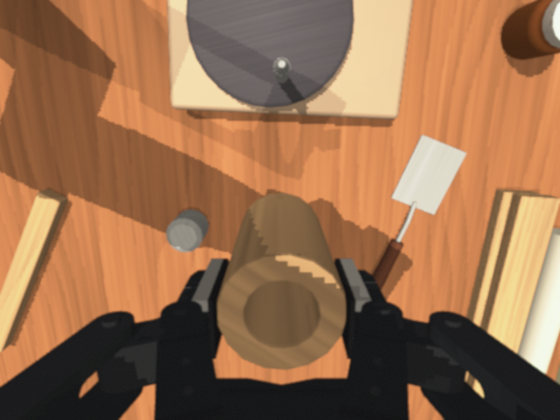

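The spindle tip is at (282,66) and the grip is held square at (282,310). The corrected TCP target is about (562,-84.3). I'll lower it in stages and check the force at each.

```bash
python3 - <<'E'
from h import *
x,y=561.9,-84.3
r.move_straight([x,y,300]); r.sleep(.2)
f0=r.observe()['force']
for z in (250,220,190,160,140,133,131,130,129,128):
    r.move_straight([x,y,z],feed=80)
    o=r.observe();print(z,round(o['time_s'],1),o['ee_pos'].round(1) ,(o['force']-f0).round(1),round(o['width'],1))
    if np.linalg.norm(o['force']-f0)>8: break
p,d=r.grab_frame('scene');cv2.imwrite('pics/e.png',cv2.resize(p[120:300,130:330,::-1],(800,720))[:600])
E
```

```text
250 11.6 [562.1 -84.3 250.2] [0.9 1.  1.3] 44.0
220 12.1 [561.5 -84.2 219.2] [0.5 1.2 0.5] 44.0
190 12.7 [561.5 -84.2 189.2] [0.8 1.4 1.8] 44.4
160 13.2 [561.5 -84.2 159.2] [1.9 0.7 1.1] 44.2
140 13.6 [561.2 -84.1 139. ] [1.6 0.2 1. ] 44.2
133 13.8 [561.6 -84.2 132.5] [1.1 0.5 1.3] 43.8
131 14.1 [561.9 -84.3 131. ] [0.8 1.1 0.3] 44.3
130 14.3 [561.9 -84.3 130. ] [0.8 0.2 0.5] 44.2
129 14.6 [561.9 -84.3 129. ] [0.5 0.7 0.5] 44.4
128 14.8 [561.9 -84.4 128.9] [-1.2  1.5  7.3] 44.3
```

View pics/e.png

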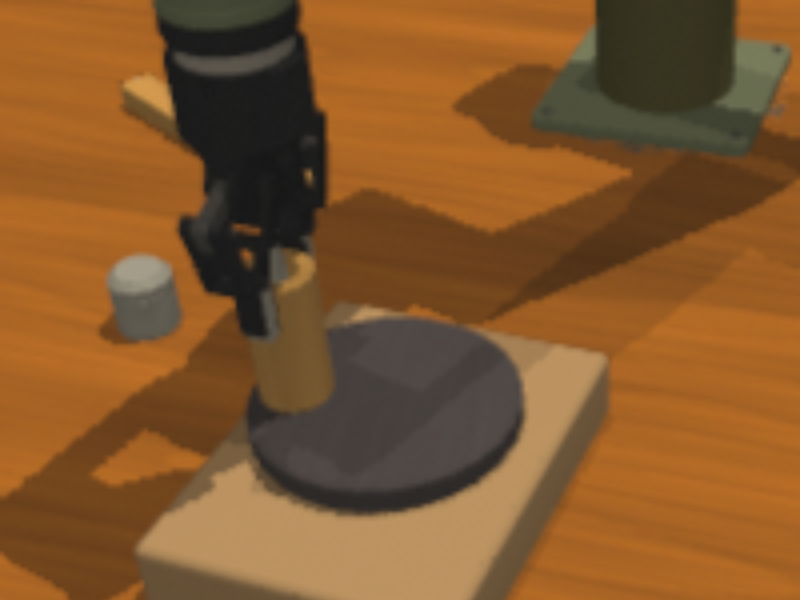

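The grip stands on the disc at about (295,330) in the crop, and the 7 N contact at the expected height agrees. I'll release it, retreat and fetch the cap.

```bash
python3 - <<'E'
from h import *
r.grip(85); r.move_straight([561.9,-84.3,260])
x,y=439.7,-271
r.move_pose([x,y,180],[180,0,90])
n='top';p,d=r.grab_frame(n);W=cloud(n,p,d.astype(float))
w=W[(abs(W[...,2]-162)<5)&(np.hypot(W[...,0]-562,W[...,1]+84)<32)]
print('grip top',len(w),w.mean(0),cv2.minEnclosingCircle(w[:,:2].astype(np.float32)))
r.move_straight([x,y,50]); r.move_straight([x,y,6],feed=60)
r.grip(30,60);r.sleep(.2)
o=r.observe();print(o['time_s'],o['ee_pos'],o['width'],o['grasp_force'],o['force'])
r.move_straight([x,y,250]);r.sleep(.2)
o=r.observe();print(o['time_s'],o['ee_pos'],o['width'],o['grasp_force'],o['force'])
p,d=r.grab_frame('wrist');np.savez('w2.npz',p=p,d=d,pos=o['ee_pos'],rot=o['tcp_rot'])
q,_=r.grab_frame('scene')
W=cloud('wrist',p,d.astype(float),wristT(o['ee_pos'],o['tcp_rot']))-o['ee_pos']
m=(abs(W[...,2]-40)<6)&(np.hypot(W[...,0],W[...,1])<26);w=W[m]
print('cap top rel',len(w),w.mean(0),np.median(w,0),cv2.minEnclosingCircle(w[:,:2].astype(np.float32)))
cv2.imwrite('pics/f.png',cv2.resize(np.hstack([p,q])[...,::-1],(800,300)))
E
```

```text
grip top 321 [561.04681669 -83.91195858 161.9371532 ] ((561.1244506835938, -84.74092864990234), 23.316173553466797)
19.95 [ 439.90135455 -271.35317723    6.77458891] 44.896794130243094 61.34326153434813 [-2.02534427  1.23692554  6.23627333]
21.925 [ 439.42816383 -270.79705246  249.30308509] 44.6734410275847 61.514962753281 [-0.59534791 -0.87586798 -2.53368469]
cap top rel 13345 [ 1.48975017  4.42160225 39.27970057] [ 1.58468138  4.89280066 40.08152923] ((0.44268226623535156, 1.2308766841888428), 25.956249237060547)
```

View pics/f.png

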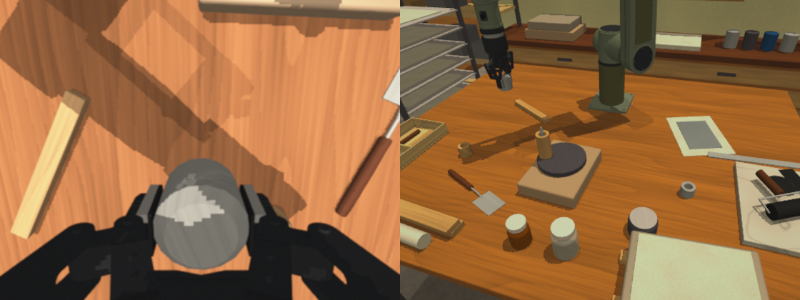

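The cap is held level in the gripper at (200,225) and the grip stands on the spindle. I'll refine the in-hand offset and place the cap.

```bash
python3 - <<'E'
from h import *
z=np.load('w2.npz');W=cloud('wrist',z['p'],z['d'].astype(float),wristT(z['pos'],z['rot']))-z['pos']
w=W[(W[...,2]>38.5)&(W[...,2]<46)&(abs(W[...,0])<24)&(abs(W[...,1])<45)]
lo,hi=np.percentile(w[:,:2],[1,99],axis=0);off=(lo+hi)/2
print(lo,hi,off,np.median(w[:,2]))
dy=float(np.clip(off[1]-.5,-1,3))
x,y=561.5,-84-dy
print(x,y)
r.move_pose([x,y,270],[180,0,90]);r.sleep(.3)
f0=r.observe()['force']
for zz in (215,200,190,180,174,172,171,170,169,168,167):
    r.move_straight([x,y,zz],feed=60)
    o=r.observe();print(zz,round(o['time_s'],1),o['ee_pos'].round(1) ,(o['force']-f0).round(1))
    if np.linalg.norm(o['force']-f0)>8: break
for i,n in enumerate(('scene','top')):
    p,d=r.grab_frame(n)
    cv2.imwrite('pics/g.png',cv2.resize(p[120:270,130:330,::-1],(800,600))) if i==0 else 0
E
```

```text
[-22.21668736 -15.54014885] [19.8896443  18.76905791] [-1.16352153  1.61445453] 40.46167462971266
561.5 -85.11445453245264
215 24.3 [561.9 -85.3 215.6] [-0.4 -0.3  0. ]
200 24.7 [560.9 -85.  199.1] [-1.2  0.8 -1.2]
190 25.0 [561.  -84.9 189.2] [-1.6  0.5  0.6]
180 25.3 [561.  -85.  179.2] [-0.8  0.3 -0.3]
174 25.6 [561.1 -85.  173.4] [-0.9  1.3 -1. ]
172 25.8 [561.5 -85.1 171.9] [-0.3 -0.1  0.5]
171 26.1 [561.5 -85.1 171. ] [ 0.4  1.1 -0.6]
170 26.3 [561.4 -85.1 169.9] [ 0.8  1.5 -0.1]
169 26.6 [561.5 -85.1 168.9] [-0.4  0.8 -1.6]
168 26.8 [561.7 -85.2 168.8] [-2.7  0.9  5.2]
167 27.1 [561.8 -85.3 168.8] [-3.9  2.4  9.3]
```

View pics/g.png

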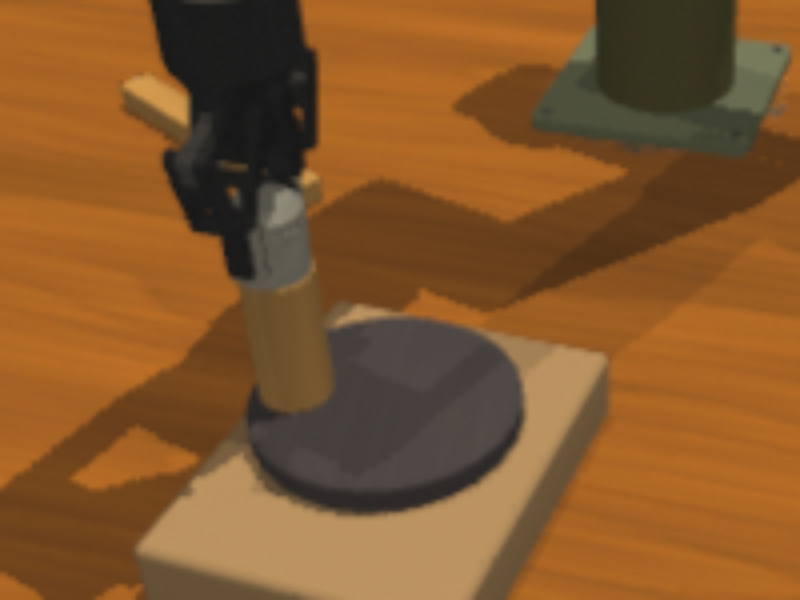

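The cap at about (285,240) rests on the grip with contact at the expected height. I'll release it, retreat and check.

```bash
python3 - <<'E'
from h import *
r.move_straight([561.6,-85.2,168.6],feed=30)
r.grip(85); r.move_straight([561.6,-85.2,300]); r.move_pose([450,-300,300],[180,0,90]);r.sleep(.5)
for n in('top','scene'):
    p,d=r.grab_frame(n);W=cloud(n,p,d.astype(float));near=np.hypot(W[...,0]-561,W[...,1]+84)<32
    for a,b in((205,216),(165,200),(80,158)):
        w=W[near&(W[...,2]>a)&(W[...,2]<b)]
        if len(w)>5: print(n,a,len(w),w.mean(0).round(1),np.median(w[:,2]).round(1),cv2.minEnclosingCircle(w[:,:2].astype(np.float32)))
cv2.imwrite('pics/h.png',cv2.resize(p[120:270,130:330,::-1],(800,600)));print(r.observe()['time_s'])
E
```

```text
top 205 460 [561.6 -85.3 209.4] 209.7 ((562.0128784179688, -85.55401611328125), 22.809263229370117)
top 165 110 [550.1 -72.4 182.9] 183.7 ((557.6326293945312, -81.3294906616211), 21.84454917907715)
top 80 181 [549.5 -70.8 121.1] 122.9 ((560.1292114257812, -82.36993408203125), 22.67220115661621)
scene 205 182 [566.7 -83.  209.8] 210.5 ((563.598876953125, -85.4023208618164), 23.5424747467041)
scene 165 256 [576.3 -76.9 182.7] 182.8 ((564.702880859375, -83.92378234863281), 22.80547332763672)
scene 80 519 [575.6 -75.4 120.1] 120.2 ((563.4932250976562, -82.68492126464844), 23.41205596923828)
30.4833
```

View pics/h.png

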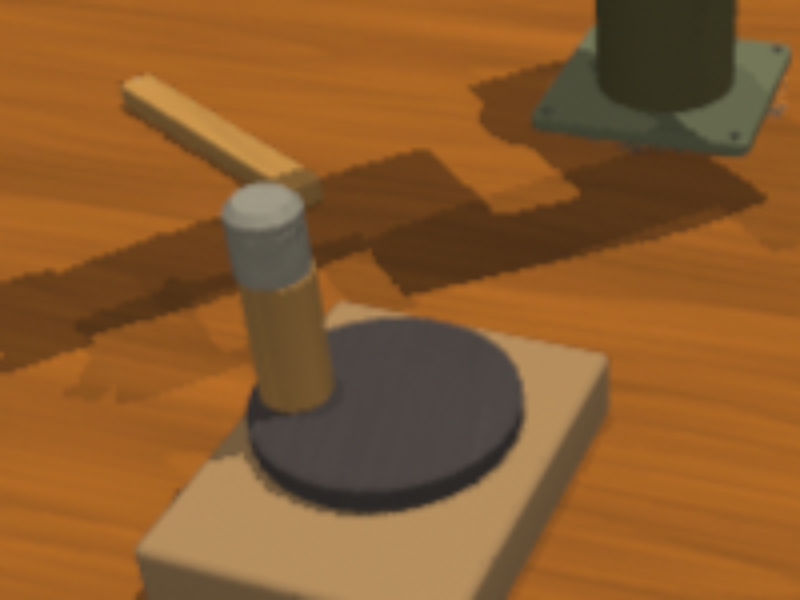

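The cap at about (265,235) sits flat on the grip at (290,340). Its top is at 210 mm, as expected.

```bash
python3 -c "
from rig import r
print(r.sign_off())"
```

```text
the job is handed in; nothing more can be done
None
```

The long grip stands on the disc over the spindle and the closed cap sits flat on top of it (cap top measured at about 210 mm, as expected); the job was handed in at about 30 s of the 64 s limit, with the gripper clear.

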